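# Clear the light stage and hold the dish carrier over it

## Robot

A 7-joint arm with a two-finger parallel gripper is mounted at the origin on the work surface. World frame = base frame: x ahead of the robot, y to its left, z up, the work surface at z = 0. Lengths are in m, angles in rad, forces in N, time in s.
With the tool pointing down it reaches from about 0.4 to 0.85 m from the base axis. Payload 10.4 kg.
Tool frame: the origin (TCP) lies on the front face of the gripper's body, between the roots of the fingers; the fingertips stand 70 mm ahead of it and the grasp point (between the pads) lies 51 mm ahead of it (env.grip_point_offset is the distance from the TCP to the grasp point, in m); z points along the fingers, y is the line along which they close (so a half turn about z gives the same grasp; the last joint's range is limited). The gripper opens to 87 mm and grips with 3 to 60 N. Pads are 19 mm wide; open, the fingers measure 117 mm over their backs; the gripper's body (75 mm by 190 mm) begins 51 mm behind the grasp point.
Start: joints at [1.214, 0.332, -0.065, 1.46, 0.022, 1.35, -0.088], TCP at [0.205, -0.591, 0.292] pointing down, gripper open.
Joint ranges: [-2.6, 2.6], [-0.5, 2.12], [-1.47, 1.34], [0.16, 2.42], [-1.27, 4.41], [0.06, 2.06], [-2.6, 2.6]. Speed limits (rad/s): [2.22, 2.22, 2.79, 2.79, 3.14, 3.14, 3.14].

## Interface

Orientations are given as a unit quaternion [w, x, y, z].
In Python, from bench import env gives the robot as it stands. The module is installed in compiled form; this text tells all that it offers.
- The arm moves only by the tool apply_moves, never from a script. Its argument "rows" is a list of rows, each a list of 3 entries, a list of its own where there are three numbers: the shift along the world's x, y, z in m, then the turn, a rotation vector about the world's x, y, z in degrees, then the closure, from 0 (fully open) to 1 (shut). In form: [[[tx, ty, tz], [ax, ay, az], hand], ...]. A call has 1 to 8 rows; each row shifts and turns the commanded pose from where the row before left it; what a row does not reach is not made up. A row lasts 1/10 s, in which the tool goes at most 50 mm and 8.59 degrees, less where a joint would pass 70% of its speed; a pose out of reach is approached as far as the arm can. A call is refused whole if a number of a shift passes 0.05 or a number of a turn 8.59, either way. A call with a gripper value outside its range is refused whole. The fingers move at their own pace and stop on an object; the grip force is fixed at half the most. Time passes only in rows, so rows that do not move let the fingers close. It gives the time, the measured TCP pose, the force, the opening and the grip force at its end, in the units of the state.
- env.sense(): the state, without advancing time (a new reading comes with each control period).
- env.snapshot(name): name is "side" or "top"; returns the picture (420x560x3 uint8, blue, green, red); there is no depth.
- env.calibration(name): a dict with "fovy" (degrees; the focal length in pixels is half the picture's height over the tangent of half this angle, whatever the lens; pixels are square), "cx", "cy" (the principal point, pixels), "D" ([k1, k2, p1, p2, k3] as OpenCV has them; the pictures are not rectified), "rvec" (rotation vector, rad) and "tvec" (3), from world to camera coordinates, as OpenCV has them. Camera axes: x right, y down, z forward; pixel columns grow to the right and rows downward; lengths in m; the calibration is good to about 2 mm. A picture is of the moment at which its call begins. calibration takes no time and is no camera call.
- env.finish_job(): hands the job in; it is judged then, once.
The state is a dict: "clock": time; "qpos": joint angles; "dq": joint speeds; "effort": joint torques, N m; "eef_pos": TCP position; "ee_rot": TCP orientation; "ft_force": force on the tool from outside, world axes, zero at the start; "ft_torque": the same for the moment, N m; "opening": finger opening in m; "finger_force": force on a finger pad.
Only numpy, scipy, OpenCV 4.12 (cv2) and the standard library are available. Lean on these libraries where they do the work, as an engineer would, in place of code of your own. Each camera call takes 0.05 s, during which the arm holds its last target. There are 200 camera calls.

## Task

The handled steel canister is blocking the light stage: lift it off and set it down, without dropping it, standing upright and wholly on the round black mat. Then lift the orange dish carrier, with both dishes in it, off the blue block, carry it level and hold it steady and level in the air, centred over the round light, its underside about 8 cm above the light; finish while still holding it there, nothing else carrying it. Leave the other things on the bench where they are.

Things in the scene. Friction and masses are not known exactly. Their poses are not given: they have to be found in the camera images.
- stage: light stage, a fixed grey box with a white top, 190 x 190 x 50 high with a round pale glass light (110 diameter, flush) in the middle of its top and a black knob on its front; origin at the centre of its underside, z up. The canister stands on it at the start.
- stage_light (a point): centre of the round light, on the top face of the light stage, 50 above the bench
- block: cooling block, a fixed blue box 170 (its x) x 150 (its y) x 40 high with an aluminium top; origin at the centre of its underside. The dish carrier stands on it at the start.
- mat: round black rubber mat fixed to the bench, 150 diameter, 4 thick; origin at the centre of its underside
- canister: closed steel canister with a yellow band, body 80 diameter (lid 84), 92 high to the lid, about 0.4 kg (varies), loose; a fixed arched handle over the lid: two thin uprights at y = +-39 and a black horizontal grip bar along its y axis. Total height 148. Origin at the centre of its underside, z up.
- canister_grip (a point): centre of the canister's black grip bar, 140 above the canister's underside; the bar is 14 thick (canister x), 84 long (canister y), 16 high, with 40 of free space between the bar and the lid. Pinch it across its 14 thickness (along canister x) from above.
- carrier: orange dish carrier, loose, about 0.22 kg (varies): shallow tray 140 (its x) x 76 (its y), floor and walls 4 thick, rim 12 high, with an upright handle post (14 in x, 22 in y) in the middle, topped by a black grip; total height 102. A loose dish lies on either side of the post. Origin at the centre of its underside, z up.
- carrier_grip (a point): centre of the carrier's black grip, 85 above the carrier's underside; the grip is 16 thick (carrier x), 44 wide (carrier y), 34 high, on the axis of the carrier. Pinch it across its 16 thickness (along carrier x) from above.
- dish1: closed clear dish with amber content, 50 diameter, 14 high, 30 g, loose, lying in the carrier on its +x side; origin at the centre of its underside (4 above the carrier's underside)
- dish2: closed clear dish with green content, 50 diameter, 14 high, 30 g, loose, lying in the carrier on its -x side; origin at the centre of its underside
- wash_bottle: bystander: white bottle with an orange label, 64 diameter, 170 high, standing at the back; origin under its centre
- amber_bottle: bystander: amber bottle with black cap, 60 diameter, 130 high, standing at the back; origin under its centre
- tip_box: bystander: blue box with clear lid, 80 x 120 x 65 high, at the back; origin under its centre
- beaker: bystander: empty glass beaker, 68 diameter, 90 high, at the back; origin under its centre
- dish_stack: bystander: stack of white and clear dishes, 60 diameter, 35 high, one solid piece, on the robot's side of the bench; origin under its centre
- marker: bystander: white marker pen with a red cap, 16 diameter, 130 long (its x), lying on the robot's side of the bench; origin under its middle
Things that resemble listed ones, but are neither listed nor needed, are in the scene too. What is shaped like the dish2 but purple is not meant. What is shaped like the dish1 but pink is not meant.

How it is judged:
On the way, in this order (a step that is already met when the one before it is completed fails the run):
1. the canister is lifted clear of the light stage (z of canister in the frame of stage_light above 0.015 m and contact force between canister and stage below 0.05 N), for 0.1 s.
2. the canister stands on the mat, let go (horizontal distance between canister and mat below 0.035 m and height (world z) of canister below 0.008 m and angle between canister's own z axis and vertical below 0.1 rad and contact force between each of the arm, the fingers and canister below 0.1 N and linear speed of canister below 0.03 m/s), for 0.2 s.
3. the carrier is lifted clear of the block with both dishes in it (z of carrier in the frame of block above 0.055 m and contact force between the fingers and carrier above 1 N and contact force between carrier and block below 0.05 N and distance between each of dish1, dish2 and carrier below 0.055 m and z of each of dish1, dish2 in the frame of carrier below 0.01 m), for 0.1 s.
4. the carrier is held still and level over the light (horizontal distance between carrier and stage_light below 0.03 m and z of carrier in the frame of stage_light between 0.045 and 0.12 m and angle between carrier's own z axis and vertical below 0.12 rad and linear speed of carrier below 0.03 m/s and angular speed of carrier below 0.2 rad/s and contact force between the fingers and carrier above 1 N and contact force between carrier and stage below 0.05 N and contact force between carrier and block below 0.05 N and contact force between carrier and canister below 0.05 N and distance between each of dish1, dish2 and carrier below 0.055 m and z of each of dish1, dish2 in the frame of carrier below 0.01 m), for 0.5 s.
At the end, for the whole second after the job is handed in: carrier held still, level within 7 deg, centre within 30 mm of the light's, underside 45-120 mm above it, touching only the fingers, both dishes in it; canister upright on the mat, centre within 35 mm of the mat's, not touched by the robot (all of step 2 and all of step 4); the arm keeps its last pose, push and grip.
It fails at once if the canister is tipped (over 30 degrees) (angle between canister's own z axis and vertical above 0.52 rad).
It fails at once if the canister is dropped (falls free from more than about 3 cm) (linear speed of canister above 0.75 m/s and contact force between the fingers and canister below 0.1 N).
It fails at once if the carrier is tipped (over 20 degrees) (angle between carrier's own z axis and vertical above 0.35 rad).
It fails at once if a dish leaves the carrier (distance between any of dish1, dish2 and carrier above 0.07 m).
It fails at once if another thing on the bench is moved by more than 30 mm (distance of any of wash_bottle, amber_bottle, tip_box, beaker, dish_stack, marker from where it was at the start of the episode above 0.03 m).
It also fails if it takes over 72 s, if anything falls off the work surface, if the arm or the gripper's body presses on something with over 40 N, if the wrist force passes 120 N, or if a joint passes its speed limit or range.

## Working session

There is one attempt and no reset: what is moved stays moved. The work goes in short steps, Python scripts to look and compute and a tool call to move; the robot and the scene stay as the last step left them, time stands still between calls to the robot, and variables do not carry over. Pictures are saved under pics/ and viewed, at most 10 in all, crops included, and the job is handed in when it is done.

Besides the shell and the picture viewer there is one more tool, called as name([rows], argument=value, ...), one row to a line, values as JSON. apply_moves: Moves the arm, as the interface text tells. Its arguments: {"type":"object","properties":{"rows":{"type":"array"}},"required":["rows"]}

```bash
mkdir -p pics
python3 - <<'E'
from bench import env
import cv2
for n in("side","top"):
    cv2.imwrite(f"pics/{n}0.png",cv2.resize(env.snapshot(n),(784,588),interpolation=cv2.INTER_CUBIC))
    print(n,env.calibration(n))
print(env.sense(),env.grip_point_offset)
E
```

```text
side {'fovy': 43.40074663945234, 'cx': 280.53145226070495, 'cy': 210.66286719477066, 'D': array([-0.12481296,  0.        ,  0.        ,  0.        ,  0.        ]), 'rvec': array([ 2.29087919, -0.54133038,  0.23943769]), 'tvec': array([-0.45828945,  0.25228931,  1.50421257])}
top {'fovy': 49.76743113709308, 'cx': 285.0879439158298, 'cy': 210.69913271952723, 'D': array([0.02221898, 0.        , 0.        , 0.        , 0.        ]), 'rvec': array([ 2.2034012 , -2.14836402,  0.08997348]), 'tvec': array([0.01775345, 0.53721458, 1.22361451])}
{'clock': 0.1, 'qpos': array([ 1.21438174,  0.33279651, -0.06471722,  1.46086758,  0.02162188,
        1.34990077, -0.08852274]), 'dq': array([-4.23774798e-04, -3.77422561e-05, -3.41087903e-04, -2.87377793e-03,
        2.14779168e-04,  2.06369264e-03, -9.83307028e-04]), 'effort': array([ 1.11663845e-03, -6.24551654e+01,  2.45464541e-02, -3.90719533e+01,
       -6.13100454e-02,  3.66160506e-02,  6.89804710e-05]), 'eef_pos': array([ 0.20469858, -0.59024973,  0.2915362 ]), 'ee_rot': array([-6.21829751e-04,  9.86101607e-01,  1.66142150e-01, -1.42360521e-04]), 'ft_force': array([ 0.20218422, -0.61168219,  0.44277578]), 'ft_torque': array([-0.00906501, -0.00857346, -0.01610394]), 'finger_force': 0.0, 'opening': 0.08700587835228972} 0.051
```

View pics/side0.png

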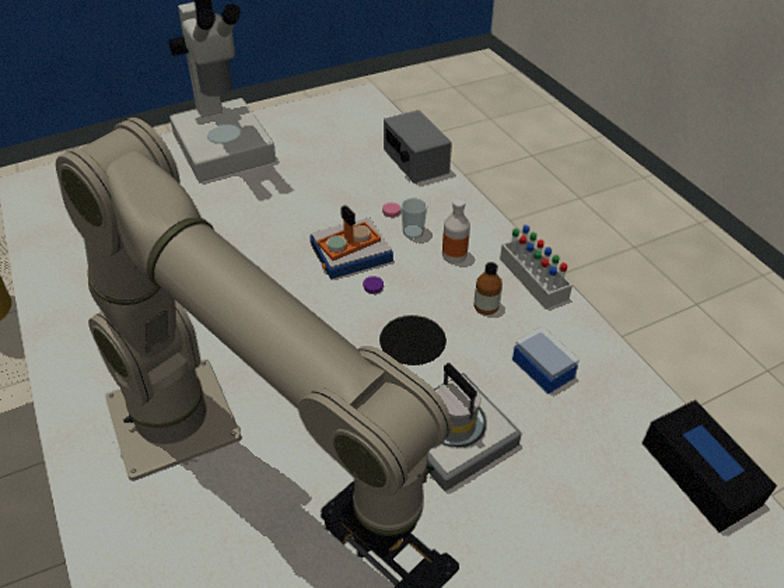

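View pics/top0.png

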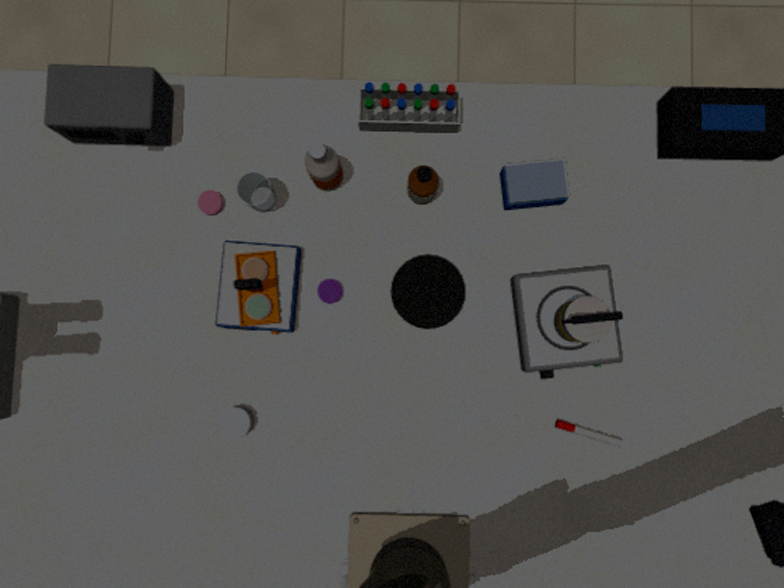

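The side view shows the canister on the stage near (458,405) and the carrier on the block near (350,240), both in the 784-wide picture. In the top view the canister bar is near (595,318), the mat at (428,291) and the carrier at (258,288). Next I'll look at enlarged crops.

```bash
cat > h.py <<'E'
from bench import env
import cv2,numpy as np
def K(n):
    c=env.calibration(n);f=210/np.tan(np.radians(c['fovy']/2))
    return np.array([[f,0,c['cx']],[0,f,c['cy']],[0,0,1.]]),c['D'],cv2.Rodrigues(c['rvec'])[0],c['tvec']
def ray(n,p):
    k,D,R,t=K(n);u=cv2.undistortPoints(np.array([[p]],float),k,D)[0,0]
    return -R.T@t,R.T@np.array([u[0],u[1],1])
def atz(n,p,z):
    o,d=ray(n,p);return o+d*(z-o[2])/d[2]
def tri(ps,pt):
    A=[];b=[]
    rs=[ray("side",ps),ray("top",pt)]
    (o1,d1),(o2,d2)=rs
    s=np.linalg.lstsq(np.c_[d1,-d2],o2-o1,rcond=None)[0]
    a,b=o1+s[0]*d1,o2+s[1]*d2
    return (a+b)/2,np.linalg.norm(a-b)
def proj(n,X):
    k,D,R,t=K(n);return cv2.projectPoints(np.array(X,float).reshape(-1,3),R,t,k,D)[0][:,0]
def crop(im,x,y,w,h,s):
    """crop with pixel ticks every 10"""
    c=cv2.resize(im[y:y+h,x:x+w],None,fx=s,fy=s,interpolation=cv2.INTER_CUBIC)
    c=cv2.convertScaleAbs(c,alpha=1.6)
    for i in range((-x)%10,w,10):
        cv2.line(c,(i*s,0),(i*s,5),(0,255,255),1);cv2.putText(c,str(x+i),(i*s,15),0,.35,(255,0,255),1)
    for j in range((-y)%10,h,10):
        cv2.line(c,(0,j*s),(5,j*s),(0,255,255),1);cv2.putText(c,str(y+j),(6,j*s+4),0,.35,(255,0,255),1)
    return c
E
python3 - <<'E'
from h import *
t=env.snapshot("top");s=env.snapshot("side")
a=np.vstack([np.hstack([crop(t,360,185,90,70,4),crop(t,150,168,90,70,4)]),np.hstack([crop(s,300,255,90,70,4),crop(s,215,140,90,70,4)])])
cv2.imwrite("pics/c1.png",a)
g=cv2.cvtColor(t,cv2.COLOR_BGR2GRAY)
m=(g<40).astype(np.uint8);m[:,:270]=0;m[:,345:]=0;m[:170]=0;m[250:]=0
ys,xs=np.nonzero(m);print("mat px",xs.mean(),ys.mean(),len(xs),atz("top",(xs.mean(),ys.mean()),.004))
E
```

```text
mat px 305.3705069124424 207.99400921658986 2170 [ 0.54725539 -0.02510513  0.004     ]
```

View pics/c1.png

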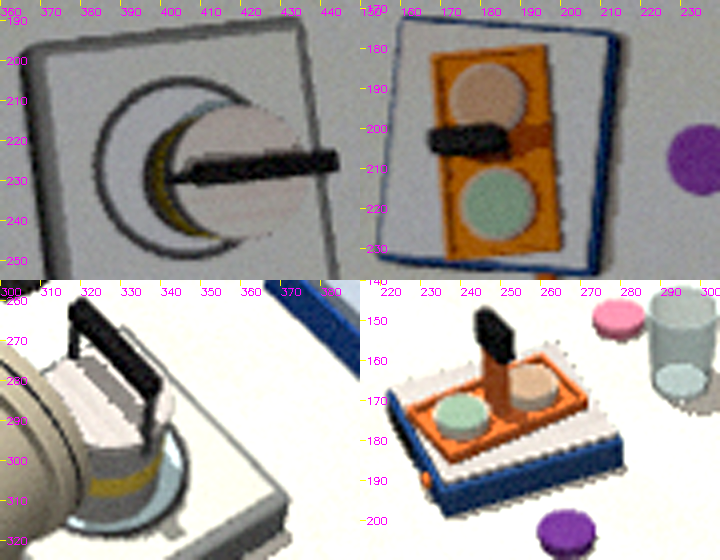

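Run:
```python
from h import *
np.set_printoptions(precision=4,suppress=True)
print("can grip",tri((328.5,272),(426,226.3)))
print("bar ends top",atz("top",(407.5,228),.19),atz("top",(444.5,225),.19))
print("light",atz("top",(407,227),.05), "side light right edge dir")
print("carrier grip",tri((248.7,153.7),(177,203)))
# carrier tray corners at rim z=.052: top crop
P=[(432,58),(547,45),(562,248),(446,260)]
Q=[((x-360)/4+150,y/4+168) for x,y in P]
W=np.array([atz("top",q,.052) for q in Q]);print(W,W.mean(0))
# dishes top z=.058
for q in[(488,92),(498,204)]: print(atz("top",((q[0]-360)/4+150,q[1]/4+168),.058))
# reprojection of carrier tray corners in side
s=[(407,405),(455,460),(588,402),(543,352)]
for q in s: print("side rim",atz("side",((q[0]-360)/4+215,(q[1]-280)/4+140),.052))
# light circle in side
for q in[(185,470),(115,535)]: print("light rim side",atz("side",(q[0]/4+300,(q[1]-280)/4+255),.05))
```

```text
can grip (array([ 0.4941, -0.3054,  0.1867]), np.float64(0.000817593094245433))
bar ends top [ 0.4884 -0.2605  0.19  ] [ 0.4978 -0.3478  0.19  ]
light [ 0.4987 -0.2965  0.05  ] side light right edge dir
carrier grip (array([0.5425, 0.3044, 0.1231]), np.float64(0.003929669572953305))
[[0.6026 0.3493 0.052 ]
 [0.6134 0.2722 0.052 ]
 [0.4765 0.2564 0.052 ]
 [0.4666 0.3335 0.052 ]] [0.5398 0.3029 0.052 ]
[0.5797 0.3092 0.058 ]
[0.5046 0.2991 0.058 ]
side rim [0.4704 0.3314 0.052 ]
side rim [0.479  0.2464 0.052 ]
side rim [0.6134 0.2652 0.052 ]
side rim [0.608  0.3458 0.052 ]
light rim side [ 0.5491 -0.3287  0.05  ]
light rim side [ 0.4791 -0.353   0.05  ]
```

Measured results:

| Thing | Position | Yaw |
|---|---|---|
| Canister grip | (0.494, -0.305, 0.19) | about 6° |
| Mat | (0.547, -0.025) | – |
| Carrier | (0.541, 0.304) | about 7° |
| Light | (0.499, -0.297) | – |

Moving to above the canister.

apply_moves([
  [[0.03,0.03,0.01],[0,0,8.5],0],
  [[0.03,0.03,0.01],[0,0,8.5],0],
  [[0.03,0.03,0],[0,0,8.5],0],
  [[0.03,0.03,0],[0,0,8.5],0],
  [[0.03,0.03,0],[0,0,8.5],0],
  [[0.03,0.03,0],[0,0,8.5],0],
  [[0.03,0.03,0],[0,0,8.5],0],
  [[0.03,0.03,0],[0,0,8.5],0],
])

```text
clock: 1.0
eef_pos: [0.4457, -0.3491, 0.3123]
ee_rot: [0.0, 0.723, 0.691, -0.0]
ft_force: [-0.6, 0.1, -0.5]
opening: 0.087
finger_force: 0.0
```

apply_moves([
  [[0.03,0.03,0],[0,0,8.5],0],
  [[0.02,0.015,0],[0,0,0.5],0],
  [[0,0,0],[0,0,0],0],
  [[0,0,0],[0,0,0],0],
])

```text
clock: 1.4
eef_pos: [0.4947, -0.3055, 0.312]
ee_rot: [-0.0, 0.668, 0.744, -0.0]
ft_force: [-0.3, -1.0, -0.9]
opening: 0.0872
finger_force: 0.0
```

```bash
cat >> h.py <<'E'
from scipy.spatial.transform import Rotation as Ro
def st():
    s=env.sense();q=s['ee_rot'];R=Ro.from_quat(np.r_[q[1:],q[0]]).as_matrix()
    y=R[:,1];print(round(s['clock'],2),"tcp",s['eef_pos'].round(4),"yaw y",np.degrees(np.arctan2(y[1],y[0])).round(2),"z",R[:,2].round(3),"q",s['qpos'].round(2),"F",s['ft_force'].round(2),"T",s['ft_torque'].round(2),"op",s['opening'].round(4),s['finger_force'])
E
python3 - <<'E'
from h import *
st()
t=env.snapshot("top");s=env.snapshot("side")
a=np.hstack([crop(t,350,165,100,90,4),crop(s,285,225,100,90,4)])
cv2.imwrite("pics/c2.png",a)
E
```

```text
Traceback (most recent call last):
  File "h.py", line 32, in st
    y=R[:,1];print(round(s['clock'],2),"tcp",s['eef_pos'].round(4),"yaw y",np.degrees(np.arctan2(y[1],y[0])).round(2),"z",R[:,2].round(3),"q",s['qpos'].round(2),"F",s['ft_force'].round(2),"T",s['ft_torque'].round(2),"op",s['opening'].round(4),s['finger_force'])
                                                                                                                                                                                                                             ^^^^^^^^^^^^^^^^^^
AttributeError: 'float' object has no attribute 'round'
```

apply_moves([
  [[0,0,-0.03],[0,0,0],0],
  [[0,0,-0.02],[0,0,0],0],
  [[0,0,-0.01],[0,0,0],0],
  [[0,0,-0.012],[0,0,0],0],
  [[0,0,0],[0,0,0],0],
  [[0,0,0],[0,0,0],0],
])

```text
clock: 2.0
eef_pos: [0.4949, -0.3058, 0.2409]
ee_rot: [0.0, 0.668, 0.744, 0.0]
ft_force: [-0.7, -0.1, 0.5]
opening: 0.0873
finger_force: 0.0
```

```bash
sed -i "s/s\['opening'\].round(4)/round(s['opening'],4)/" h.py
python3 - <<'E'
from h import *
st()
t=env.snapshot("top");s=env.snapshot("side")
a=np.hstack([crop(t,350,165,100,90,4),crop(s,285,225,100,90,4)])
cv2.imwrite("pics/c2.png",a)
E
```

```text
2.0 tcp [ 0.4949 -0.3058  0.2409] yaw y 6.1 z [ 0.001 -0.    -1.   ] q [ 0.85  0.31 -0.45  1.63  0.14  1.24  0.48] F [-0.69 -0.05  0.53] T [ 0.03 -0.04 -0.01] op 0.0873 0.0
```

View pics/c2.png

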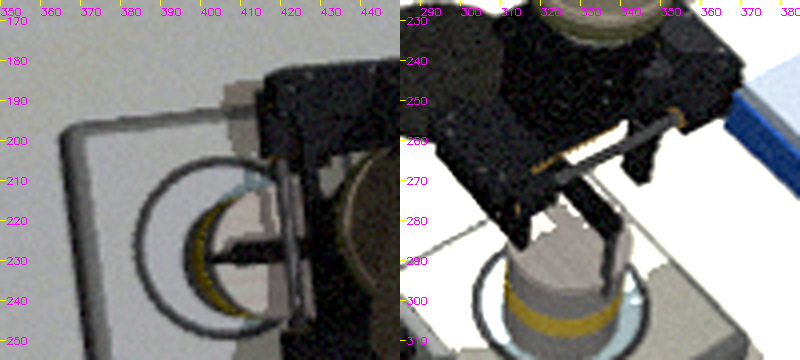

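The bar sits between the open fingers (side view near (330,275)) and nothing is touching, so I'll close and test the lift.

apply_moves([
  [[0,0,0],[0,0,0],0.5],
  [[0,0,0],[0,0,0],0.8],
  [[0,0,0],[0,0,0],1],
  [[0,0,0],[0,0,0],1],
  [[0,0,0],[0,0,0],1],
  [[0,0,0],[0,0,0],1],
  [[0,0,0],[0,0,0],1],
  [[0,0,0],[0,0,0],1],
])

```text
clock: 2.9
eef_pos: [0.4948, -0.3055, 0.2403]
ee_rot: [-0.0, 0.668, 0.744, 0.0]
ft_force: [0.3, -1.0, 0.7]
opening: 0.0308
finger_force: 0.0
```

apply_moves([
  [[0,0,0.005],[0,0,0],1],
  [[0,0,0.01],[0,0,0],1],
  [[0,0,0.01],[0,0,0],1],
  [[0,0,0.015],[0,0,0],1],
  [[0,0,0.01],[0,0,0],1],
  [[0,0,0.005],[0,0,0],1],
  [[0,0,0],[0,0,0],1],
  [[0,0,0],[0,0,0],1],
])

```text
clock: 3.7
eef_pos: [0.4946, -0.3055, 0.2949]
ee_rot: [-0.0, 0.668, 0.744, -0.0]
ft_force: [-0.3, 0.2, -4.7]
opening: 0.0138
finger_force: 29.9
```

The fingers closed more slowly than I expected and caught the bar while already rising. I'll check how it's held.

Run:
```python
from h import *
st()
t=env.snapshot("top");s=env.snapshot("side")
a=np.hstack([crop(t,350,165,100,100,4),crop(s,285,215,100,100,4)])
cv2.imwrite("pics/c3.png",a)
p=env.sense()['eef_pos']
print(proj("side",[p+[0,0,-.051],p+[0,0,-.07]]))
```

```text
3.7 tcp [ 0.4946 -0.3055  0.2949] yaw y 6.12 z [-0.  0. -1.] q [ 0.85  0.27 -0.45  1.56  0.12  1.34  0.49] F [-0.27  0.17 -4.72] T [-0.04 -0.1   0.02] op 0.0138 29.92248773574829
[[330.16049228 257.36658775]
 [329.5922651  262.34485373]]
```

View pics/c3.png

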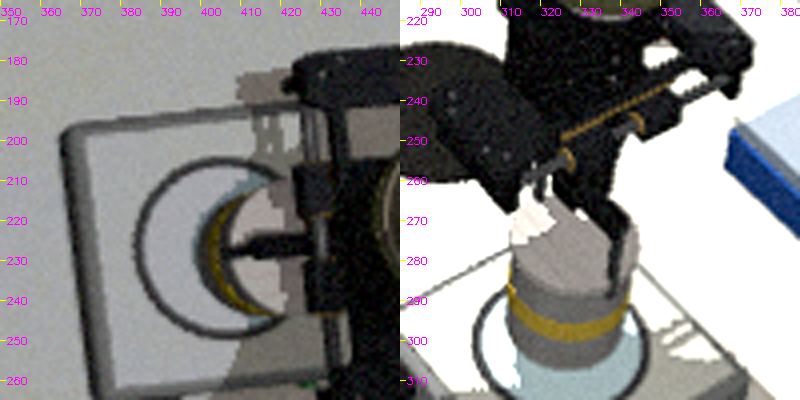

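The canister hangs upright, about 4 cm up. The bar sits low in the pads but is firmly held (30 N). I'll carry it gently to the mat.

apply_moves([
  [[0,0.005,0],[0,0,0],1],
  [[0.002,0.01,0],[0,0,0],1],
  [[0.003,0.015,0],[0,0,0],1],
  [[0.004,0.02,0],[0,0,0],1],
  [[0.004,0.02,0],[0,0,0],1],
  [[0.004,0.02,0],[0,0,0],1],
  [[0.004,0.02,0],[0,0,0],1],
  [[0.004,0.02,0],[0,0,0],1],
])

```text
clock: 4.6
eef_pos: [0.52, -0.173, 0.2954]
ee_rot: [0.0, 0.668, 0.744, 0.0]
ft_force: [0.1, -0.1, -4.1]
opening: 0.0136
finger_force: 29.9
```

apply_moves([
  [[0.004,0.02,0],[0,0,0],1],
  [[0.004,0.02,0],[0,0,0],1],
  [[0.004,0.02,0],[0,0,0],1],
  [[0.004,0.02,0],[0,0,0],1],
  [[0.004,0.02,0],[0,0,0],1],
  [[0.004,0.02,0],[0,0,0],1],
  [[0.003,0.015,0],[0,0,0],1],
  [[0.001,0.01,0],[0,0,0],1],
])

```text
clock: 5.4
eef_pos: [0.5477, -0.0275, 0.2954]
ee_rot: [-0.0, 0.667, 0.745, 0.0]
ft_force: [0.7, 0.1, -3.6]
opening: 0.0135
finger_force: 29.9
```

apply_moves([
  [[0,0.005,-0.005],[0,0,0],1],
  [[0,0,-0.01],[0,0,0],1],
  [[0,0,-0.015],[0,0,0],1],
  [[0,0,-0.015],[0,0,0],1],
  [[0,0,-0.01],[0,0,0],1],
  [[0,0,-0.005],[0,0,0],1],
  [[0,0,0],[0,0,0],1],
  [[0,0,0],[0,0,0],1],
])

```text
clock: 6.2
eef_pos: [0.548, -0.0255, 0.2356]
ee_rot: [0.0, 0.668, 0.744, 0.0]
ft_force: [-0.4, 0.2, -3.5]
opening: 0.014
finger_force: 29.9
```

Run:
```python
from h import *
st()
t=env.snapshot("top");s=env.snapshot("side")
a=np.hstack([crop(t,260,155,100,100,4),crop(s,250,180,100,100,4)])
cv2.imwrite("pics/c4.png",a)
print(proj("top",[0.547,-0.025,.004]),proj("side",[0.547,-0.025,.004]))
```

```text
6.2 tcp [ 0.548  -0.0255  0.2356] yaw y 6.12 z [ 0.001  0.    -1.   ] q [ 0.51  0.27 -0.63  1.71  0.17  1.22 -0.06] F [-0.39  0.24 -3.55] T [-0.01 -0.14  0.02] op 0.014 29.922386705875397
[[305.33095485 208.08396565]] [[293.62340724 241.1032193 ]]
```

View pics/c4.png

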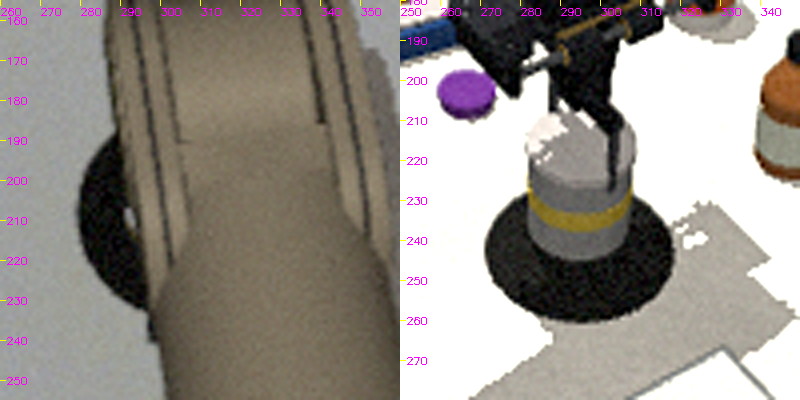

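The canister is upright above the mat, with its bottom edge near (294,245). Lowering, then finding contact in small steps.

apply_moves([
  [[0,0,-0.008],[0,0,0],1],
  [[0,0,-0.006],[0,0,0],1],
  [[0,0,-0.003],[0,0,0],1],
  [[0,0,0],[0,0,0],1],
])

```text
clock: 6.7
eef_pos: [0.5475, -0.0255, 0.2175]
ee_rot: [-0.0, 0.668, 0.744, -0.0]
ft_force: [-0.1, -0.0, -4.1]
opening: 0.014
finger_force: 29.9
```

apply_moves([
  [[0,0,-0.003],[0,0,0],1],
  [[0,0,0],[0,0,0],1],
])

```text
clock: 6.9
eef_pos: [0.5477, -0.0255, 0.215]
ee_rot: [-0.0, 0.668, 0.744, -0.0]
ft_force: [0.7, -0.5, -4.6]
opening: 0.0135
finger_force: 29.9
```

apply_moves([
  [[0,0,-0.002],[0,0,0],1],
  [[0,0,0],[0,0,0],1],
])

```text
clock: 7.1
eef_pos: [0.5477, -0.0255, 0.2131]
ee_rot: [-0.0, 0.668, 0.744, -0.0]
ft_force: [0.4, -0.4, -3.5]
opening: 0.0138
finger_force: 29.9
```

apply_moves([
  [[0,0,-0.002],[0,0,0],1],
  [[0,0,0],[0,0,0],1],
])

```text
clock: 7.3
eef_pos: [0.5477, -0.0256, 0.211]
ee_rot: [-0.0, 0.668, 0.744, -0.0]
ft_force: [-0.1, -0.0, -3.8]
opening: 0.0139
finger_force: 29.9
```

apply_moves([
  [[0,0,-0.002],[0,0,0],1],
  [[0,0,0],[0,0,0],1],
])

```text
clock: 7.5
eef_pos: [0.5483, -0.0254, 0.2104]
ee_rot: [0.001, 0.668, 0.744, 0.0]
ft_force: [-2.7, -0.2, 6.2]
opening: 0.0136
finger_force: 30.0
```

apply_moves([
  [[0,0,-0.002],[0,0,0],1],
  [[0,0,0],[0,0,0],1],
])

```text
clock: 7.7
eef_pos: [0.5491, -0.0254, 0.2105]
ee_rot: [0.002, 0.668, 0.744, 0.001]
ft_force: [-7.4, -0.1, 21.5]
opening: 0.0136
finger_force: 30.1
```

apply_moves([
  [[0,0,-0.002],[0,0,0],1],
  [[0,0,0],[0,0,0],1],
])

```text
clock: 7.9
eef_pos: [0.5499, -0.0253, 0.2102]
ee_rot: [0.003, 0.668, 0.744, 0.002]
ft_force: [-10.0, -0.9, 33.0]
opening: 0.0136
finger_force: 30.3
```

Contact. Backing off the push, then releasing and waiting for the slow fingers.

apply_moves([
  [[0,0,0.002],[0,0,0],1],
  [[0,0,0.002],[0,0,0],1],
  [[0,0,0.001],[0,0,0],1],
  [[0,0,0],[0,0,0],1],
])

```text
clock: 8.3
eef_pos: [0.5478, -0.0256, 0.2103]
ee_rot: [-0.0, 0.668, 0.744, 0.0]
ft_force: [-0.7, 0.3, 1.2]
opening: 0.014
finger_force: 29.9
```

apply_moves([
  [[0,0,0],[0,0,0],0.6],
  [[0,0,0],[0,0,0],0],
  [[0,0,0],[0,0,0],0],
  [[0,0,0],[0,0,0],0],
  [[0,0,0],[0,0,0],0],
  [[0,0,0],[0,0,0],0],
  [[0,0,0],[0,0,0],0],
  [[0,0,0],[0,0,0],0],
])

```text
clock: 9.1
eef_pos: [0.5478, -0.0255, 0.2103]
ee_rot: [0.0, 0.668, 0.744, 0.0]
ft_force: [-0.1, 0.3, -0.8]
opening: 0.0695
finger_force: 0.0
```

apply_moves([
  [[0,0,0],[0,0,0],0],
  [[0,0,0],[0,0,0],0],
  [[0,0,0],[0,0,0],0],
  [[0,0,0.02],[0,0,0],0],
  [[0,0,0.03],[0,0,0],0],
  [[0,0,0.03],[0,0,0],0],
  [[0,0,0],[0,0,0],0],
])

```text
clock: 9.8
eef_pos: [0.5493, -0.0252, 0.2944]
ee_rot: [0.003, 0.668, 0.744, 0.002]
ft_force: [-0.3, 0.6, 0.1]
opening: 0.0867
finger_force: 0.0
```

apply_moves([
  [[0,0.04,0],[0,0,0.5],0],
  [[0,0.045,0],[0,0,0.5],0],
  [[0,0.045,0],[0,0,0],0],
  [[0,0.045,0],[0,0,0],0],
  [[-0.002,0.045,0],[0,0,0],0],
  [[-0.002,0.045,0],[0,0,0],0],
  [[-0.002,0.045,0],[0,0,0],0],
  [[0,0.02,0],[0,0,0],0],
])

```text
clock: 10.6
eef_pos: [0.5398, 0.3092, 0.2896]
ee_rot: [-0.001, 0.66, 0.751, 0.0]
ft_force: [0.0, 0.8, -0.3]
opening: 0.0869
finger_force: 0.0
```

apply_moves([
  [[0,0,-0.03],[0,0,0],0],
  [[0,0,-0.03],[0,0,0],0],
  [[0,0,0],[0,0,0],0],
  [[0,0,0],[0,0,0],0],
])

```text
clock: 11.0
eef_pos: [0.5417, 0.3043, 0.2304]
ee_rot: [-0.0, 0.662, 0.75, -0.0]
ft_force: [-0.3, -0.6, 0.2]
opening: 0.0867
finger_force: 0.0
```

Run:
```python
from h import *
st()
t=env.snapshot("top");s=env.snapshot("side")
a=np.hstack([crop(t,260,155,90,130,4),crop(s,210,115,110,130,4)])
cv2.imwrite("pics/c5.png",a)
```

```text
11.0 tcp [0.5417 0.3043 0.2304] yaw y 7.12 z [-0.001 -0.    -1.   ] q [-0.01  0.47 -0.76  1.52  0.33  1.29 -0.69] F [-0.31 -0.59  0.22] T [-0.04 -0.1  -0.07] op 0.0867 0.0
```

View pics/c5.png

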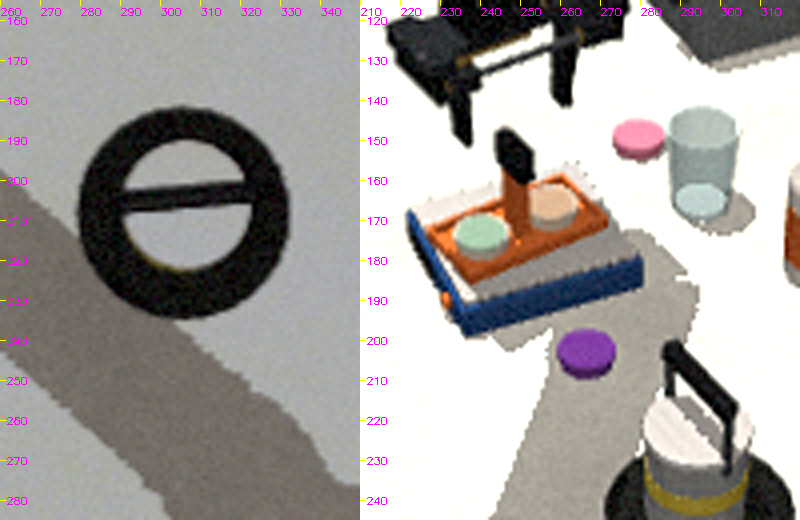

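The canister stands upright and centred on the mat, and the fingers straddle the carrier grip at (248,153). Descending, then closing fully before any lift.

apply_moves([
  [[0,0,-0.02],[0,0,0],0],
  [[0,0,-0.02],[0,0,0],0],
  [[0,0,-0.014],[0,0,0],0],
  [[0,0,0],[0,0,0],0.5],
  [[0,0,0],[0,0,0],1],
  [[0,0,0],[0,0,0],1],
  [[0,0,0],[0,0,0],1],
  [[0,0,0],[0,0,0],1],
])

```text
clock: 11.9
eef_pos: [0.542, 0.3046, 0.1769]
ee_rot: [0.0, 0.662, 0.75, 0.0]
ft_force: [0.1, -0.0, 0.2]
opening: 0.0548
finger_force: 0.0
```

apply_moves([
  [[0,0,0],[0,0,0],1],
  [[0,0,0],[0,0,0],1],
  [[0,0,0],[0,0,0],1],
  [[0,0,0],[0,0,0],1],
  [[0,0,0],[0,0,0],1],
  [[0,0,0],[0,0,0],1],
  [[0,0,0],[0,0,0],1],
  [[0,0,0],[0,0,0],1],
])

```text
clock: 12.7
eef_pos: [0.5417, 0.3045, 0.1762]
ee_rot: [-0.0, 0.662, 0.75, -0.0]
ft_force: [-1.1, 0.5, -0.4]
opening: 0.016
finger_force: 30.0
```

apply_moves([
  [[0,0,0.004],[0,0,0],1],
  [[0,0,0.008],[0,0,0],1],
  [[0,0,0.012],[0,0,0],1],
  [[0,0,0.015],[0,0,0],1],
  [[0,0,0.015],[0,0,0],1],
  [[0,0,0.015],[0,0,0],1],
  [[0,0,0.015],[0,0,0],1],
  [[0,0,0.015],[0,0,0],1],
])

```text
clock: 13.5
eef_pos: [0.5418, 0.3045, 0.2768]
ee_rot: [0.0, 0.662, 0.75, 0.0]
ft_force: [0.4, 0.4, -3.0]
opening: 0.0159
finger_force: 30.0
```

apply_moves([
  [[0,0,0.015],[0,0,0],1],
  [[0,0,0.015],[0,0,0],1],
  [[0,0,0.015],[0,0,0],1],
  [[0,0,0.012],[0,0,0],1],
  [[0,0,0.01],[0,0,0],1],
  [[0,0,0.005],[0,0,0],1],
  [[0,0,0],[0,0,0],1],
])

```text
clock: 14.2
eef_pos: [0.5419, 0.3046, 0.3478]
ee_rot: [0.0, 0.662, 0.75, 0.0]
ft_force: [0.1, -1.1, -3.2]
opening: 0.0158
finger_force: 30.0
```

Run:
```python
from h import *
st()
s=env.snapshot("side")
cv2.imwrite("pics/c6.png",crop(s,190,80,160,130,4))
```

```text
14.2 tcp [0.5419 0.3046 0.3478] yaw y 7.13 z [ 0.001  0.    -1.   ] q [-0.01  0.4  -0.78  1.35  0.28  1.5  -0.65] F [ 0.09 -1.05 -3.25] T [-0.01 -0.12 -0.07] op 0.0158 29.99601028393954
```

View pics/c6.png

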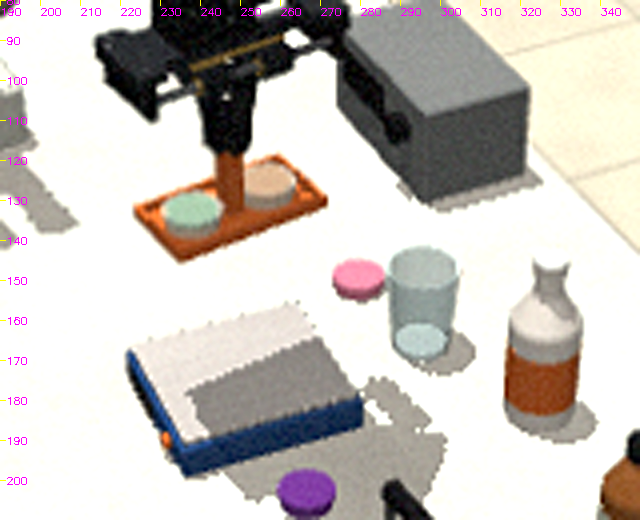

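The carrier is level at (230,135) with both dishes in it. Carrying it at 0.2 m/s, above the canister's height.

apply_moves([
  [[0,-0.005,0],[0,0,0],1],
  [[0,-0.01,0],[0,0,0],1],
  [[0,-0.015,0],[0,0,0],1],
  [[-0.002,-0.02,0],[0,0,0],1],
  [[-0.002,-0.02,0],[0,0,0],1],
  [[-0.002,-0.02,0],[0,0,0],1],
  [[-0.002,-0.02,0],[0,0,0],1],
  [[-0.002,-0.02,0],[0,0,0],1],
])

```text
clock: 15.05
eef_pos: [0.5316, 0.1721, 0.3472]
ee_rot: [0.0, 0.662, 0.749, -0.0]
ft_force: [0.5, 0.3, -2.9]
opening: 0.0156
finger_force: 30.0
```

apply_moves([
  [[-0.002,-0.02,0],[0,0,0],1],
  [[-0.002,-0.02,0],[0,0,0],1],
  [[-0.002,-0.02,0],[0,0,0],1],
  [[-0.002,-0.02,0],[0,0,0],1],
  [[-0.002,-0.02,0],[0,0,0],1],
  [[-0.002,-0.02,0],[0,0,0],1],
  [[-0.002,-0.02,0],[0,0,0],1],
  [[-0.002,-0.02,0],[0,0,0],1],
])

```text
clock: 15.85
eef_pos: [0.5151, 0.0123, 0.3472]
ee_rot: [0.0, 0.662, 0.749, -0.0]
ft_force: [0.7, 0.2, -3.7]
opening: 0.016
finger_force: 30.0
```

apply_moves([
  [[-0.002,-0.02,0],[0,0,0],1],
  [[-0.002,-0.02,0],[0,0,0],1],
  [[-0.002,-0.02,0],[0,0,0],1],
  [[-0.002,-0.02,0],[0,0,0],1],
  [[-0.002,-0.02,0],[0,0,0],1],
  [[-0.002,-0.02,0],[0,0,0],1],
  [[-0.002,-0.02,0],[0,0,0],1],
  [[-0.002,-0.02,0],[0,0,0],1],
])

```text
clock: 16.65
eef_pos: [0.4987, -0.1474, 0.3473]
ee_rot: [0.0, 0.662, 0.749, -0.0]
ft_force: [-0.9, -0.6, -3.1]
opening: 0.0159
finger_force: 30.0
```

apply_moves([
  [[0,-0.02,0],[0,0,0],1],
  [[0,-0.02,0],[0,0,0],1],
  [[0,-0.02,0],[0,0,0],1],
  [[0,-0.02,0],[0,0,0],1],
  [[0,-0.02,0],[0,0,0],1],
  [[0,-0.02,0],[0,0,0],1],
  [[0,-0.015,0],[0,0,0],1],
  [[0,-0.01,0],[0,0,0],1],
])

```text
clock: 17.45
eef_pos: [0.4994, -0.2923, 0.3471]
ee_rot: [-0.0, 0.662, 0.749, -0.0]
ft_force: [0.0, 0.6, -3.0]
opening: 0.0157
finger_force: 30.0
```

apply_moves([
  [[0,-0.006,0],[0,0,0],1],
  [[0,0,0],[0,0,0],1],
  [[0,0,-0.005],[0,0,0],1],
  [[0,0,-0.01],[0,0,0],1],
  [[0,0,-0.015],[0,0,0],1],
  [[0,0,-0.015],[0,0,0],1],
  [[0,0,-0.015],[0,0,0],1],
  [[0,0,-0.01],[0,0,0],1],
])

```text
clock: 18.25
eef_pos: [0.4993, -0.2962, 0.275]
ee_rot: [-0.001, 0.662, 0.75, -0.0]
ft_force: [0.0, -0.4, -2.6]
opening: 0.0156
finger_force: 30.0
```

apply_moves([
  [[0,0,-0.007],[0,0,0],1],
  [[0,0,-0.003],[0,0,0],1],
  [[0,0,0],[0,0,0],1],
  [[0,0,0],[0,0,0],1],
])

```text
clock: 18.65
eef_pos: [0.5, -0.2966, 0.2678]
ee_rot: [0.0, 0.662, 0.75, 0.0]
ft_force: [-0.2, -0.3, -2.9]
opening: 0.0156
finger_force: 30.0
```

Run:
```python
from h import *
st()
s=env.snapshot("side");t=env.snapshot("top")
cv2.imwrite("pics/c7.png",np.hstack([crop(t,330,155,100,140,4),crop(s,280,200,100,140,4)]))
```

```text
18.65 tcp [ 0.5    -0.2966  0.2678] yaw y 7.12 z [ 0.001 -0.    -1.   ] q [ 0.81  0.28 -0.42  1.6   0.12  1.29  0.49] F [-0.18 -0.33 -2.88] T [-0.03 -0.08  0.03] op 0.0156 29.995956430211663
```

View pics/c7.png

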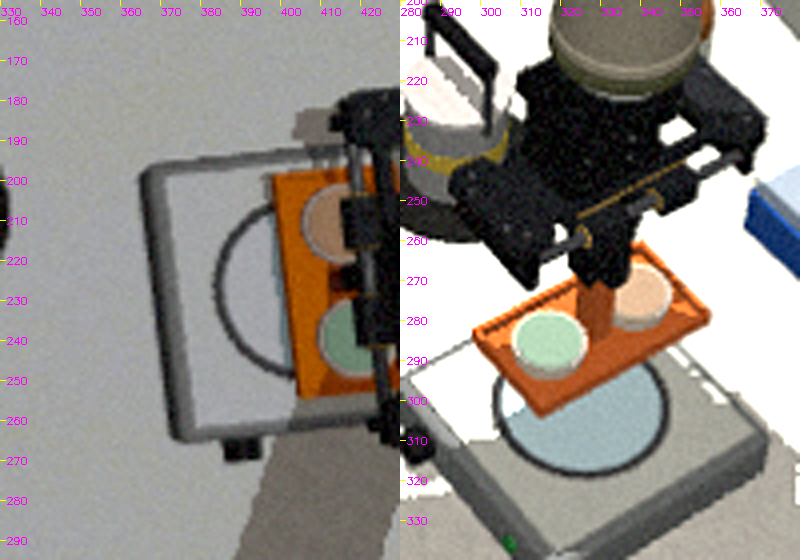

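apply_moves([
  [[0,0,0],[0,0,0],1],
  [[0,0,0],[0,0,0],1],
  [[0,0,0],[0,0,0],1],
  [[0,0,0],[0,0,0],1],
  [[0,0,0],[0,0,0],1],
])

```text
clock: 19.25
eef_pos: [0.4998, -0.2965, 0.2673]
ee_rot: [0.0, 0.662, 0.75, 0.0]
ft_force: [-0.3, 0.7, -3.4]
opening: 0.0157
finger_force: 30.0
```

Run:
```python
from h import *
st()
a=np.linspace(0,6.28,200)
c=proj("side",np.c_[.4987+.058*np.cos(a),-.2965+.058*np.sin(a),a*0+.05])
print("ring seen 303.2-347.2, bottom 318.7; model",c[:,0].min(),c[:,0].max(),c[:,1].max())
th=np.radians(7);R=np.array([[np.cos(th),-np.sin(th)],[np.sin(th),np.cos(th)]])
for x,y,z in[(-.07,-.038,.132),(.07,-.038,.144),(-.07,.038,.144)]:
    xy=R@[x,y]+[.4995,-.2965];print(proj("side",[*xy,z]))
```

```text
19.25 tcp [ 0.4998 -0.2965  0.2673] yaw y 7.12 z [ 0.  0. -1.] q [ 0.81  0.28 -0.42  1.6   0.12  1.29  0.49] F [-0.32  0.69 -3.38] T [ 0.01 -0.06  0.  ] op 0.0157 29.995848485268652
ring seen 303.2-347.2, bottom 318.7; model 303.4222841088462 345.60491864146803 318.3443897491435
[[314.02294449 303.98008422]]
[[357.03968851 277.12538417]]
[[297.02811744 281.40732153]]
```

The light and the tray both match the model to within a few millimetres, and the carrier is steady and level about 8 cm above the light. Handing in.

```bash
python3 -c "
from bench import env
print(env.finish_job())"
```

```text
the job is handed in; nothing more can be done
None
```

The job is handed in, with no verdict returned: the canister stands upright and centred on the mat, and the carrier with both dishes is held level and steady about 8 cm above the light, a few millimetres off centre at most.

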